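# Raise the nut driver's torque and hold the hidden bolt head while the nut pulls up

### The arm

A 6-joint arm with a two-finger parallel gripper is mounted at the origin on the work surface. World frame = base frame: x ahead of the robot, y to its left, z up, the work surface at z = 0. Lengths are in m, angles in degrees, forces in N, time in s.
With the tool pointing down it reaches from about 0.25 to 0.725 m from the base axis. Payload 9.7 kg.
Tool frame: the origin (TCP) lies midway between the tips of the shut fingers; the grasp point (between the pads) lies 19 mm behind it; z points along the fingers, y is the direction in which the jaws open and shut (so a half turn about z gives the same grasp; the last joint's range is limited). The gripper opens to 85 mm and grips with 20 to 120 N. Pads are 22 mm wide; open, the fingers measure 114 mm over their backs; the gripper's body (76 mm by 85 mm) begins 54 mm behind the grasp point. The pads swing forward as they close: fully open they stand 13 mm farther back than shut.
Start: joints at [-68.468, 4.979, 10.078, 95.1, 0, 90], TCP at [0.202, -0.512, 0.231] pointing down, gripper open.
Joint ranges: [-179.16, 179.16], [-48.56, 103.87], [-65.8, 70.77], [-126.05, 130.52], [-82.76, 87.17], [-180, 180]. Speed limits (degrees/s): [127.2, 127.2, 147.25, 180, 180, 180].

### API

Orientations are given as [roll, pitch, yaw] about the fixed x, y, z axes, in that order (R = Rz(yaw) Ry(pitch) Rx(roll)).
In Python, from workcell import bot, camera, recognise gives the robot as it stands. The module is installed in compiled form; this text tells all that it offers.
- The arm moves only by the tool apply_moves, never from a script. Its argument "targets" is one flat list of numbers, 7 for each row, row after row: the shift along the world's x, y, z in units of 30 mm (1.0 is 30 mm), then the turn, a rotation vector about the world's x, y, z in units of 6 degrees (1.0 is 6 degrees), then the opening, from 0 (shut) to 1 (fully open). A call has 1 to 5 rows; each row is the pose to reach, as a shift and turn from the pose commanded when the call began; what a row does not reach only later rows make up. A row lasts 1/10 s, in which the tool goes at most 50 mm and 8.59 degrees, less where a joint would pass 70% of its speed; a pose out of reach is approached as far as the arm can. A call with a gripper value outside its range is refused whole. The fingers move at their own pace and stop on an object; "newtons" is the grip in N (left out, the last holds). Time passes only in rows, so rows that repeat a pose let the fingers close. It gives the time, the measured TCP pose, the force and the opening at its end, in the units of the state.
- bot.get_obs(): the state, without advancing time (a new reading comes with each control period).
- camera(name): name is "side" or "top" or "wrist"; returns a dict with "img" (400x640x3 uint8, red, green, blue), "intrinsics" (3x3 intrinsics, pixels), "origin" and "rotation" of the camera in the world. Camera axes: x right, y up, looking along -z (the intrinsics and any distortion apply to the point x, -y, -z); pixel columns grow to the right and rows downward; lengths in m; the calibration is good to about 2 mm. A picture is of the moment at which its call begins. There is no depth.
- bot.job_done(): hands the job in, once; it reports no verdict.
Trained networks look in the newest picture that a camera, given by its name, has taken for a name from the list of things; names that differ only in an ending like _2 or _b are one class to them, and where a whole thing is asked for, a point or a joint stands for the part that bears it (a point fixed in the world has none). Each returns a list of dicts, best first, with "conf" (0 to 1); they miss things now and then, are a little off and sometimes report something else, mostly with a low value. They report only what shows in the picture. A call takes as long as a camera call.
- recognise(query, camera): "box" ([left, top, right, bottom] in pixels, round what is visible of it).
The state is a dict: "time": time; "q": joint angles; "qd": joint speeds; "joint_efforts": joint torques, N m; "ee_pos": TCP position; "tcp_rot": TCP orientation; "wrist_force": force on the tool from outside, world axes, zero at the start; "torque": the same for the moment, N m; "opening": finger opening in m.
Only numpy, scipy, OpenCV 4.12 (cv2) and the standard library are available. Lean on these libraries where they do the work, as an engineer would, in place of code of your own. Each camera call takes 0.05 s, during which the arm holds its last target.

### The job

The nut driver on the assembly board is running but slips at its low torque setting: turn the torque knob on top of it clockwise, past its click, to the high setting. The driver then turns the nut, but the bolt spins round with it, so reach down into the slot behind the bracketed front rail, grip that bolt's hex head between the fingers and hold it from turning until the nut is tight and the driver stalls. Finish while still holding the head firmly, and do not move or tip the glue bottle, the mallet or the tin.

Things in the scene. Friction and masses are not known exactly. Their poses are not given: they have to be found in the camera images.
- plinth: The fixed work: twin-rail wooden plinth on an 18 mm plywood board (430 x 420 mm, x = -270 to 160 mm). Origin on the bench top under the middle of the steel angle bracket's front face; x runs along the bolts, from driver to far rail, y along the rails, z up. Bracket upright x = 0 to 6 mm, 240 mm long, top at z = 86 mm. Two bolts at y = +55 and -55 mm, z = 68 mm; the driver is on either one
- slot (a point): Middle of the mouth of the slot between the rails, 98 mm above the bench, plinth axes. Slot 50 mm wide (plinth x = 41 to 91 mm), open above, floor at z = 18 mm, closed by wooden blocks beyond y = +-135 mm. Front rail x = 6 to 41 mm, top at z = 98 mm; far rail x = 91 to 126 mm, top at z = 90 mm; rails 340 mm long
- driver: Grey nut driver fixed on the board, axes as the plinth. Origin on the bench top under its bolt line at the bracket's front face (plinth y = +55 or -55 mm). Gear head 62 x 70 mm, x = -99 to -37 mm, top at z = 111 mm; motor and battery behind it to x = -246 mm, radius 30 mm round the bolt line (z = 68 mm); steel socket of 36 mm diameter between gear head and bracket
- knob_grip (a point): Middle of the bar grip of the black torque knob on top of the gear head, 135 mm above the bench, at driver x = -68 mm. The point turns with the knob, its x axis along the bar. Bar 40 mm long, 13 mm thick, 24 mm high: top 12 mm above this point, round skirt of 44 mm diameter 12 mm below it
- torque_knob (a joint): Torque knob angle, rad, growing clockwise from above: 0 = low setting (bar along the driver's x axis), 1.2 = stop at the high setting. Turns easily but for a spring detent felt from 0.27 to 0.83, crest at 0.55 (about 0.1 N m); past it the knob stays where it is left
- spindle (a joint): Angle of the driver's socket and nut, rad. Stands still on the low setting; on the high one it is driven with a steady 0.2 N m: about 1.2 rad/s while bolt and nut spin together, 0.8 rad/s while the bolt is held, 0 (stalled) when the nut is tight and the bolt is held
- nut_travel (a joint): How far the nut has turned on the bolt, rad; starts at 0 to 1.5 and is tight at its stop at 5.0. It does not change while the bolt spins with the nut; it grows when the bolt is held (thread friction 0.06 N m)
- bolt_head: Steel hex head of the driver's bolt, 24 mm across flats, 14 mm thick, in the slot on the bolt line. Origin at its middle, z = 68 mm, 56 mm beyond the bracket's front face (plinth x = 49 to 63 mm); turns about its x axis. A 20 mm bush spaces it from the rail. Grip it with 30 N or more, fingers closing along the rails; caught on its corners it turns until its flats meet the fingers
- done_bolt: The other, finished bolt: same height and same head (56 mm beyond the bracket's front face), plain nut on the bracket with no driver on it, fixed. Origin on the bench under its bolt line at the bracket's front face
- glue_bottle: Grey glue bottle, 64 mm diameter, 170 mm tall, loose, standing beside the board; origin at its foot
- mallet: Wooden mallet lying on the bench: head 100 x 70 x 70 mm, handle 26 mm thick reaching 190 mm to its -x; origin on the bench between them
- filler_tin: Metal tin with a lid, 80 mm diameter, 60 mm tall, loose, standing beside the board; origin at its foot

How it is judged (in metres and radians):
On the way, in this order (a step that is already met when the one before it is completed fails the run):
1. the torque knob is past its click, on the high setting (value of joint torque_knob above 0.85 rad), for 0.2 s.
2. the driver's bolt head is gripped and the nut turns up on it (contact force between the fingers and bolt_head above 5 N and distance between the grasp point and bolt_head below 0.03 m and value of joint nut_travel above 2 rad), for 0.3 s.
At the end, for the whole second after the job is handed in: The torque knob is on the high setting (joint above 0.85 rad), the nut is tight (nut_travel above 4.85 of 5.0 rad), the driver is stalled (spindle slower than 0.1 rad/s) because the fingers still grip the driver's bolt head (over 5 N, grasp point within 30 mm of the head's middle) (value of joint torque_knob above 0.85 rad and value of joint nut_travel above 4.85 rad and velocity of joint spindle between -0.1 and 0.1 rad/s and contact force between the fingers and bolt_head above 5 N and distance between the grasp point and bolt_head below 0.03 m); the arm keeps its last pose, push and grip.
It fails at once if a bystander is knocked away or tipped (distance of any of glue_bottle, mallet, filler_tin from where it was at the start of the episode above 0.025 m or angle between any of glue_bottle, mallet, filler_tin's own z axis and vertical above 0.3 rad).
It also fails if it takes over 54 s, if anything falls off the work surface, if the arm or the gripper's body presses on something with over 40 N, if the wrist force passes 120 N, or if a joint passes its speed limit or range.

## Working session

There is one attempt and no reset: what is moved stays moved. The work goes in short steps, Python scripts to look and compute and a tool call to move; the robot and the scene stay as the last step left them, time stands still between calls to the robot, and variables do not carry over. Pictures are saved under pics/ and viewed, and the job is handed in when it is done.

Besides the shell and the picture viewer there is one more tool, called as name(argument=value, ...), one argument or row to a line, values as JSON. apply_moves: Moves the arm, as the interface text tells. Its arguments: {"type":"object","properties":{"targets":{"type":"array"},"newtons":{"type":"number"}},"required":["targets"]}

```bash
mkdir -p pics; cat > h.py <<'E'
import numpy as np, cv2
from workcell import bot, camera, recognise
def snap(n,f):
    c=camera(n); cv2.imwrite('pics/'+f,cv2.cvtColor(c['img'],cv2.COLOR_RGB2BGR)); 
    np.savez('pics/'+f+'.npz',**{k:c[k] for k in('intrinsics','origin','rotation')}); return c
def atz(c,px,z):
    K=np.array(c['intrinsics']);u=np.linalg.solve(K,[px[0],px[1],1.]);d=np.array(c['rotation'])@[u[0],-u[1],-u[2]]
    o=np.array(c['origin']);return o+d*(z-o[2])/d[2]
def proj(c,p):
    v=np.array(c['rotation']).T@(np.array(p)-np.array(c['origin']));v=np.array(c['intrinsics'])@[v[0],-v[1],-v[2]];return v[:2]/v[2]
E
python3 - <<'E'
from h import *
o=bot.get_obs();print(o)
for n in('top','side','wrist'):
    c=snap(n,n+'0.png');print(n,c.keys(),c['origin'],c['rotation'],c['intrinsics'])
    for q in('plinth','driver','torque_knob','bolt_head','done_bolt','glue_bottle','mallet','filler_tin'):
        print(q,[(np.round(r['box']),round(r['conf'],2)) for r in recognise(q,n)][:3])
E
```

```text
{'time': 0.0, 'q': array([-6.84668509e+01,  5.00955006e+00,  1.00347876e+01,  9.50985643e+01,
        5.78654229e-04,  9.00002430e+01]), 'qd': array([ 0.02562727,  0.03223232, -0.00124007, -0.00470346,  0.13824659,
       -0.05681658]), 'joint_efforts': array([ 6.86362728e-04, -5.20393431e+01,  4.64802575e+01,  1.62882416e-02,
       -2.80644218e-05,  2.22476774e-05]), 'ee_pos': array([ 0.20179296, -0.51140553,  0.23060092]), 'tcp_rot': array([-1.79926673e+02, -5.78342797e-04,  2.15329054e+01]), 'wrist_force': array([-0.44047156,  0.5697309 ,  0.49474428]), 'torque': array([-0.0243672 , -0.0027218 , -0.00232624]), 'opening': 0.08573626545850255}
top dict_keys(['img', 'intrinsics', 'origin', 'rotation']) [0.49620601 0.0383008  1.12733876] [  6.22697785   1.02487168 -89.66077214] [[403.21144599   0.         317.73253297]
 [  0.         403.21144599 195.11805005]
 [  0.           0.           1.        ]]
plinth [(array([288., 154., 455., 319.]), 0.72)]
driver [(array([372., 189., 415., 312.]), 0.69)]
torque_knob [(array([375., 190., 415., 313.]), 0.74), (array([385., 230., 405., 250.])
[... 732 characters left out ...]
ead [(array([336., 171., 341., 180.]), 0.36)]
done_bolt [(array([320., 196., 358., 211.]), 0.43)]
glue_bottle [(array([308., 234., 340., 307.]), 0.96), (array([320., 198., 357., 209.]), 0.57)]
mallet [(array([330., 124., 424., 156.]), 0.71)]
filler_tin [(array([262., 250., 300., 292.]), 0.89)]
wrist dict_keys(['img', 'intrinsics', 'origin', 'rotation']) [ 0.274332   -0.48286522  0.3736211 ] [-17.81735887   0.0763178  -68.40511018] [[283.28921452   0.         319.13139537]
 [  0.         283.28921452 199.57486484]
 [  0.           0.           1.        ]]
plinth [(array([142.,   0., 192.,  15.]), 0.72)]
driver []
torque_knob []
bolt_head []
done_bolt []
glue_bottle []
mallet []
filler_tin []
```

```bash
cat > h.py <<'E'
import numpy as np, cv2
from scipy.spatial.transform import Rotation as R
from workcell import bot, recognise
import workcell
def camera(n):
    c=dict(workcell.camera(n)); c['rotation']=R.from_euler('xyz',c['rotation'],degrees=True).as_matrix(); return c
def snap(n,f,crop=None,s=1):
    c=camera(n); im=cv2.cvtColor(c['img'],cv2.COLOR_RGB2BGR)
    np.savez('pics/'+f+'.npz',img=im,**{k:c[k] for k in('intrinsics','origin','rotation')})
    if crop: im=cv2.resize(im[crop[1]:crop[3],crop[0]:crop[2]],None,fx=s,fy=s,interpolation=cv2.INTER_CUBIC)
    cv2.imwrite('pics/'+f,im); return c
def atz(c,px,z):
    K=np.array(c['intrinsics']);u=np.linalg.solve(K,[px[0],px[1],1.]);d=np.array(c['rotation'])@[u[0],-u[1],-u[2]]
    o=np.array(c['origin']);return o+d*(z-o[2])/d[2]
def proj(c,p):
    v=np.array(c['rotation']).T@(np.array(p)-np.array(c['origin']));v=np.array(c['intrinsics'])@[v[0],-v[1],-v[2]];return v[:2]/v[2]
E
python3 - <<'E'
from h import *
c=snap('top','top1.png',(230,130,510,330),2.8)
c=snap('side','side1.png',(250,110,480,310),3)
E
```

```text
(no output)
```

View pics/top1.png

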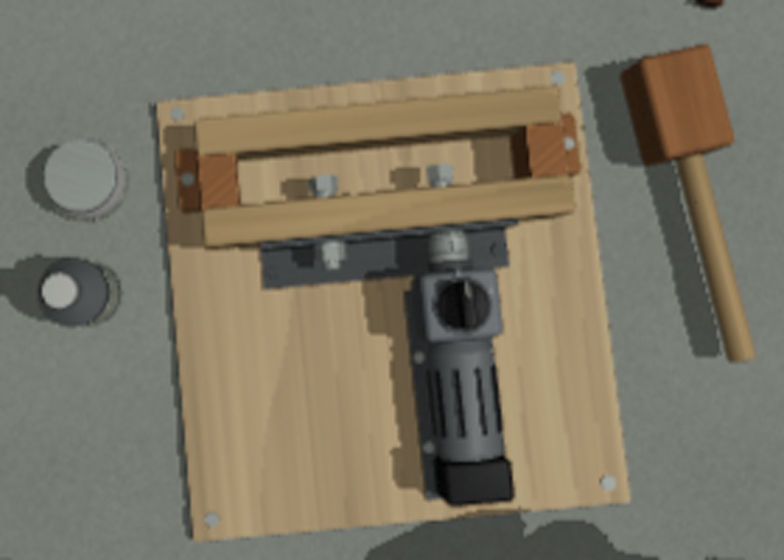

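View pics/side1.png

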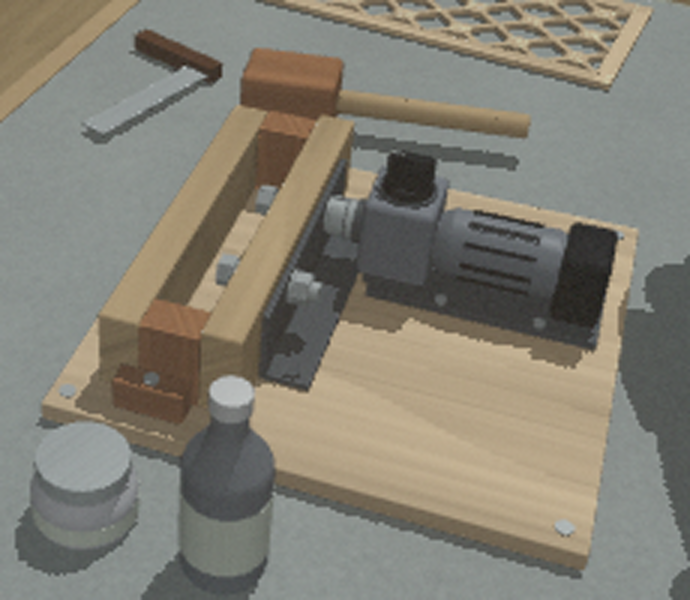

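```bash
cat > fit.py <<'E'
from h import *
from scipy.optimize import least_squares
d=dict(np.load('pics/top1.png.npz'))
obj=[((.160,.210,.018),(155,103)),((.160,-.210,.018),(577,63)),((-.270,-.210,.018),(630,502)),((-.270,.210,.018),(191,540)),
((.126,.17,.09),(196,121)),((.126,-.17,.09),(559,86)),((.006,.17,.098),(205,246)),((.006,-.17,.098),(574,212)),((.041,.17,.098),(205,210)),((.041,-.17,.098),(572,178))]
def px(u): return (230+u[0]/2.8-.5+.5/2.8,130+u[1]/2.8-.5+.5/2.8)
def tw(p,o):
    c,s=np.cos(p[2]),np.sin(p[2]);return np.array([p[0]+c*o[0]-s*o[1],p[1]+s*o[0]+c*o[1],o[2]])
def f(p): return np.concatenate([proj(d,tw(p,o))-px(u) for o,u in obj])
r=least_squares(f,[.5,0,0.]);p=r.x
if __name__=='__main__':
    print(p,np.degrees(p[2]));print(np.round(r.fun.reshape(-1,2),1))
    for n,o in dict(knob=(-.068,-.055,.135),head=(.056,-.055,.068),done=(.056,.055,.068)).items():
        w=tw(p,o);q=proj(d,w);print(n,w.round(4),q, ((q-[230,130])*2.8))
    s=dict(np.load('pics/side1.png.npz'))
    for n,o in dict(knobtop=(-.068,-.055,.147),head=(.056,-.055,.068),done=(.056,.055,.068),c1=(.16,.21,.018),c2=(-.27,.21,.018),r=(.006,.17,.098)).items():
        w=tw(p,o);print(n,((proj(s,w)-[250,110])*3).round())
E
python3 fit.py
```

```text
[ 0.5598346  -0.07465768  0.09450449] 5.4147085456822595
[[ 0.4 -0.7]
 [-0.2 -0.1]
 [ 0.3  0.8]
 [ 0.4  0.9]
 [-0.6 -0.7]
 [-0.  -0. ]
 [-0.1  0.4]
 [ 1.   0.6]
 [-1.2 -0.4]
 [ 0.1 -0.9]]
knob [ 0.4973 -0.1358  0.135 ] [396.40928068 239.0753706 ] [465.94598589 305.41103768]
head [ 0.6208 -0.1241  0.068 ] [386.77238033 191.96843828] [438.96266492 173.51162719]
done [ 0.6104 -0.0146  0.068 ] [345.21160541 195.71658124] [322.59249516 184.00642748]
knobtop [416. 155.]
head [270. 200.]
done [231. 270.]
c1 [ 42. 401.]
c2 [591. 557.]
r [246. 343.]
```

apply_moves(
  targets=[1,1.25,0,0,0,-0.7,1,2,2.5,0,0,0,-1.3,1,3,3.75,0,0,0,-1.3,1,4,5,0,0,0,-1.3,1,5,6.3,0,0,0,-1.3,1],
  newtons=40,
)

```text
time: 1.95
ee_pos: [0.3527, -0.3211, 0.2314]
tcp_rot: [180.0, -0.0, 13.7]
wrist_force: [0.9, -1.0, 0.9]
opening: 0.0854
```

```bash
python3 -c "
from h import *
o=bot.get_obs();print(o['q'],o['ee_pos'],o['tcp_rot'],o['time'])"
```

```text
[-4.23200598e+01 -5.02659349e+00  8.88242554e-02  9.50842676e+01
  1.46527300e-03  1.23978329e+02] [ 0.35265212 -0.32110465  0.23139805] [ 1.79974988e+02 -1.86242553e-02  1.37016153e+01] 1.95
```

apply_moves(
  targets=[1,1.3,0,0,0,1.4,1,2,2.6,0,0,0,2.8,1,3,3.9,0,0,0,4.2,1,4,5.1,0,0,0,5.6,1,4.8,6.2,0,0,0,7,1],
)

```text
time: 2.45
ee_pos: [0.4971, -0.1345, 0.2313]
tcp_rot: [180.0, -0.0, 56.1]
wrist_force: [0.3, 0.3, 0.2]
opening: 0.0854
```

apply_moves(
  targets=[0,0,0,0,0,1.4,1,0,0,0,0,0,2.8,1,0,0,0,0,0,4.2,1,0,0,0,0,0,5.6,1,0,0,0,0,0,7,1],
)

```text
time: 2.95
ee_pos: [0.4959, -0.1365, 0.2313]
tcp_rot: [180.0, 0.0, 98.1]
wrist_force: [0.9, 0.2, 0.1]
opening: 0.0853
```

apply_moves(
  targets=[0,0,0,0,0,1.4,1,0,0,0,0,0,2.8,1,0,0,0,0,0,4.2,1,0,0,0,0,0,5.6,1,0,0,0,0,0,7,1],
)

```text
time: 3.45
ee_pos: [0.4958, -0.1366, 0.2313]
tcp_rot: [180.0, 0.0, 140.1]
wrist_force: [0.9, -0.2, 0.6]
opening: 0.0852
```

apply_moves(
  targets=[0,0,0,0,0,1.4,1,0,0,0,0,0,2.8,1,0,0,0,0,0,4.2,1,0,0,0,0,0,5.6,1,0,0,0,0,0,7,1],
)

```text
time: 3.95
ee_pos: [0.4959, -0.1366, 0.2313]
tcp_rot: [-180.0, 0.0, -177.9]
wrist_force: [-0.3, 0.3, 0.2]
opening: 0.0852
```

```bash
python3 -c "
from h import *
o=bot.get_obs();print(o['q'],o['ee_pos'],o['tcp_rot'],o['time'])
d=snap('wrist','w1.png');snap('top','t2.png',(330,170,470,320),4)
from fit import tw,p
for n,q in dict(k=(-.068,-.055,.147),h=(.056,-.055,.068),dn=(.056,.055,.068),ka=(-.048,-.055,.147),kb=(-.088,-.055,.147),c=(.041,-.17,.098),c2=(.126,-.17,.09)).items():print(n,proj(d,tw(p,q)).round())
for n in ('torque_knob','bolt_head','done_bolt'): print(n,[(np.round(r['box']),round(r['conf'],2)) for r in recognise(n,'wrist')][:3])
"
```

```text
[-1.54030243e+01  6.94377831e-02  4.99707620e+00  9.49221447e+01
 -1.00113833e-03 -1.74805285e+01] [ 0.49585648 -0.13661496  0.23132991] [-1.79997395e+02  4.93932825e-03 -1.77922496e+02] 3.95
k [320. 208.]
h [325. 280.]
dn [413. 276.]
ka [321. 230.]
kb [318. 185.]
c [224. 289.]
c2 [237. 343.]
torque_knob [(array([302., 178., 344., 234.]), 0.76)]
bolt_head [(array([318., 284., 336., 295.]), 0.47)]
done_bolt [(array([405., 212., 432., 242.]), 0.72)]
```

View pics/w1.png

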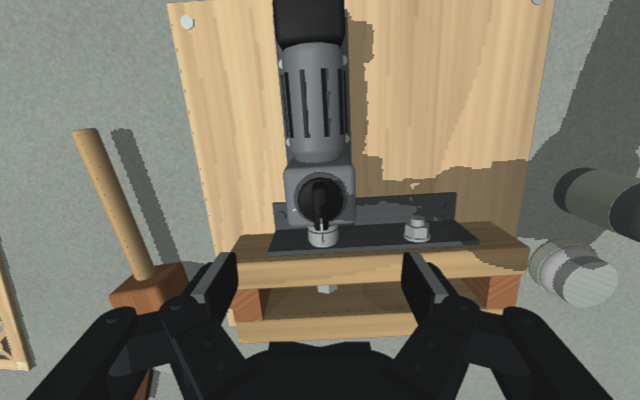

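apply_moves(
  targets=[0.05,0.03,-1.2,0,0,0.55,1,0.05,0.03,-2.2,0,0,0.55,1,0.05,0.03,-3,0,0,0.55,1,0.05,0.03,-3.45,0,0,0.55,1,0.05,0.03,-3.45,0,0,0.55,0.5],
)

```text
time: 4.7
ee_pos: [0.4965, -0.1355, 0.1262]
tcp_rot: [179.9, -0.1, -175.1]
wrist_force: [0.3, 0.4, 0.1]
opening: 0.0732
```

apply_moves(
  targets=[0,0,0,0,0,0,0,0,0,0,0,0,0,0,0,0,0,0,0,0,0,0,0,0,0,0,0,0,0,0,0,0,0,0,0],
)

```text
time: 5.2
ee_pos: [0.4978, -0.1359, 0.1288]
tcp_rot: [-180.0, 0.1, -175.0]
wrist_force: [-1.2, 0.7, 5.1]
opening: 0.0116
```

```bash
python3 -c "
from h import *
o=bot.get_obs();print(o['opening'],o['wrist_force'],o['torque'],o['ee_pos'],o['tcp_rot'],o['time'])
d=snap('wrist','w2.png');snap('side','s2.png',(310,130,470,240),5)
"
```

```text
0.011639315731171093 [-1.24761341  0.65452402  5.07316264] [ 0.00151752  0.16514781 -0.01122171] [ 0.49775768 -0.13585936  0.12875168] [-1.79967130e+02  8.02990958e-02 -1.74976444e+02] 5.2
```

View pics/s2.png

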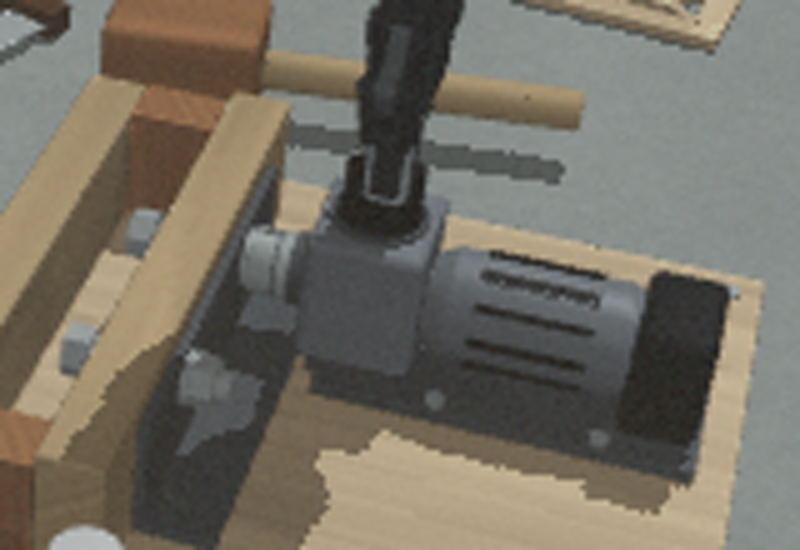

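apply_moves(
  targets=[0,0,0.05,0,0,-1.2,0,0,0,0.05,0,0,-2.4,0,0,0,0.05,0,0,-3.6,0,0,0,0.05,0,0,-4.8,0,0,0,0.05,0,0,-6,0],
)

```text
time: 5.8
ee_pos: [0.498, -0.1345, 0.1288]
tcp_rot: [179.8, -0.0, 148.8]
wrist_force: [6.7, 7.7, -4.8]
opening: 0.0119
```

apply_moves(
  targets=[0,0,0,0,0,-1.2,0,0,0,0,0,0,-2.4,0,0,0,0,0,0,-3.6,0,0,0,0,0,0,-4.7,0,0,0,0,0,0,-4.7,0],
)

```text
time: 6.3
ee_pos: [0.4988, -0.1337, 0.1288]
tcp_rot: [179.8, -0.1, 120.7]
wrist_force: [8.7, 11.2, -6.4]
opening: 0.012
```

```bash
python3 -c "
from h import *
o=bot.get_obs();print(o['q'],o['opening'],o['wrist_force'],o['torque'],o['ee_pos'],o['tcp_rot'],o['time'])
"
```

```text
[-15.16412024  -0.50699166  -6.90794163  83.52758117   0.27818912
  44.138368  ] 0.011976013391364948 [ 8.66778629 11.21757005 -6.3811814 ] [ 2.23277934 -1.96960716  0.02131725] [ 0.49878955 -0.13374909  0.12882357] [ 1.79750584e+02 -1.42438003e-01  1.20697995e+02] 6.3
```

apply_moves(
  targets=[0,0,0,0,0,0,0.5,0,0,0,0,0,0,0.8,0,0,0,0,0,0,1,0,0,0.7,0,0,0,1,0,0,2,0,0,0,1],
)

```text
time: 6.8
ee_pos: [0.496, -0.1356, 0.1875]
tcp_rot: [-179.8, -0.2, 120.8]
wrist_force: [1.7, -1.0, 0.4]
opening: 0.0825
```

apply_moves(
  targets=[0,0,1,0,0,1.2,1,0.8,0,1.4,0,0,2.6,1,1.6,0,1.4,0,0,4,1,2.4,0,1.4,0,0,5.4,1,3.2,0,1.4,0,0,6.8,1],
)

```text
time: 7.3
ee_pos: [0.5942, -0.136, 0.2315]
tcp_rot: [-180.0, 0.0, 162.0]
wrist_force: [0.4, -0.0, 0.5]
opening: 0.0852
```

```bash
python3 -c "
from h import *
from fit import tw,p
o=bot.get_obs();print(o['q'],o['ee_pos'],o['tcp_rot'],o['time'])
d=snap('wrist','w3.png');s=snap('side','s3.png',(310,130,470,240),5)
for n,q in dict(k=(-.068,-.055,.147),h=(.056,-.055,.068),dn=(.056,.055,.068),c=(.041,-.17,.098),c2=(.091,-.17,.09),e=(.041,.17,.098)).items():print(n,proj(d,tw(p,q)).round())
print(tw(p,(.058,-.055,.068)))
"
```

```text
[-1.28860636e+01  1.34320152e+01  1.96656186e+01  9.62093336e+01
 -1.24536039e-02  5.16100141e+00] [ 0.59421441 -0.13600471  0.23152783] [-1.79989780e+02  2.52916667e-02  1.61952935e+02] 7.3
k [279.  90.]
h [336. 201.]
dn [429. 163.]
c [233. 239.]
c2 [256. 272.]
e [557. 106.]
[ 0.6227658  -0.12393916  0.068     ]
```

View pics/w3.png

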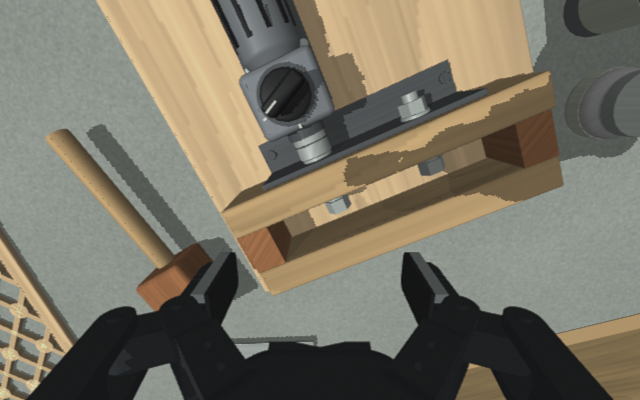

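View pics/s3.png

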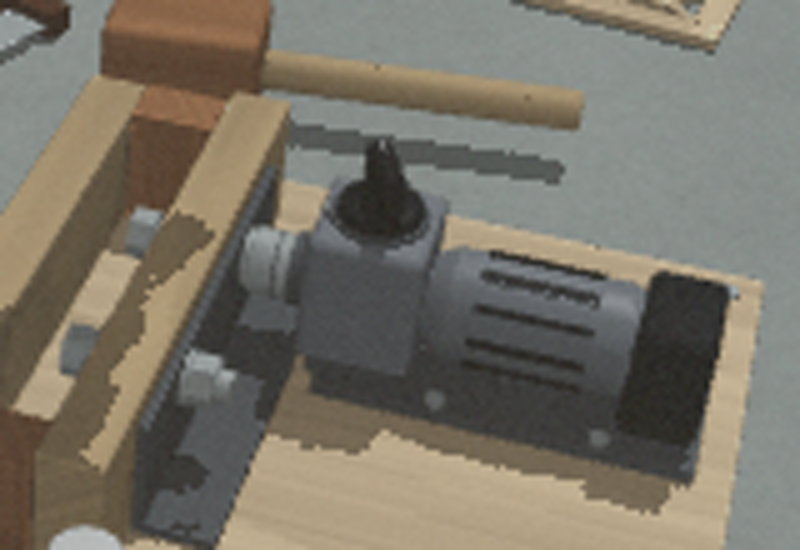

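apply_moves(
  targets=[0.3,0.1,0,0,0,1.3,1,0.6,0.25,-0.3,0,0,2.6,1,0.95,0.4,-0.8,0,0,3.9,1,0.95,0.4,-1.6,0,0,3.9,1,0.95,0.4,-1.6,0,0,3.9,1],
)

```text
time: 7.9
ee_pos: [0.6202, -0.1236, 0.1802]
tcp_rot: [179.9, -0.3, -175.1]
wrist_force: [0.2, 0.4, -0.4]
opening: 0.0854
```

```bash
python3 -c "
from h import *
from fit import tw,p
o=bot.get_obs();print(o['q'],o['ee_pos'],o['tcp_rot'],o['time'])
d=snap('wrist','w4.png');s=snap('side','s4.png',(270,100,430,220),5)
for n,q in dict(k=(-.068,-.055,.147),h=(.056,-.055,.080),h2=(.063,-.055,.080),c=(.041,-.17,.098),c2=(.091,-.17,.09),e=(.041,.17,.098)).items():print(n,proj(d,tw(p,q)).round())
"
```

```text
[-1.12618836e+01  1.61102999e+01  1.71876890e+01  9.13711915e+01
 -1.08359554e-02 -1.61592042e+01] [ 0.62021305 -0.12355674  0.18015657] [ 179.92863982   -0.28521051 -175.10247402] 7.9
k [316.  23.]
h [318. 202.]
h2 [318. 209.]
c [178. 192.]
c2 [191. 243.]
e [590. 189.]
```

View pics/w4.png

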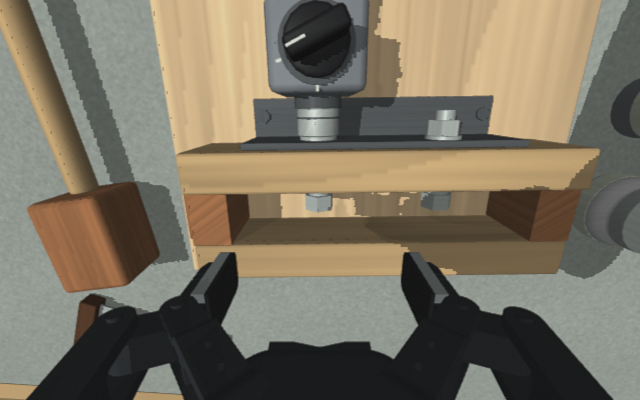

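View pics/s4.png

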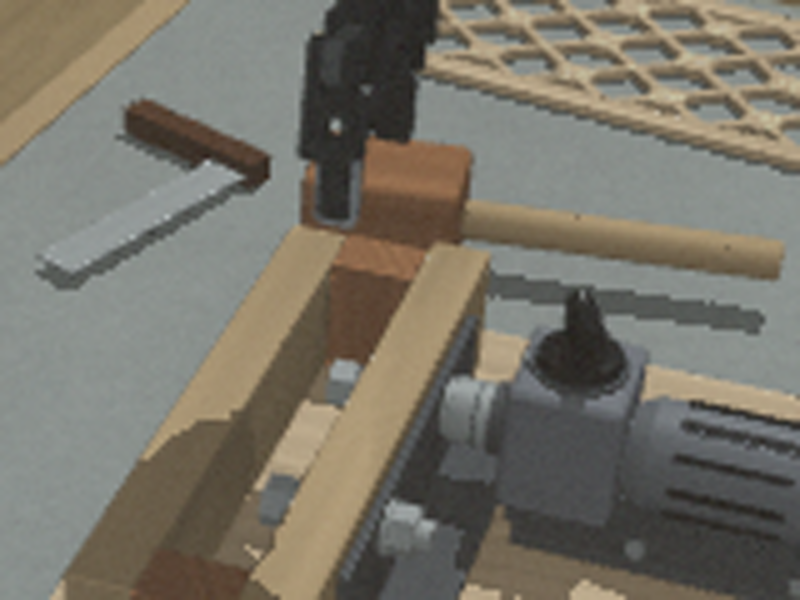

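apply_moves(
  targets=[0,0,-0.8,0,0,0,1,0,0,-1.6,0,0,0,1,0,0,-2,0,0,0,1,0,0,-2,0,0,0,1],
)

```text
time: 8.4
ee_pos: [0.6212, -0.1238, 0.1228]
tcp_rot: [180.0, -0.1, -175.0]
wrist_force: [0.1, -0.1, 0.1]
opening: 0.0856
```

```bash
python3 -c "
from h import *
from fit import tw,p
o=bot.get_obs();print(o['q'],o['ee_pos'],o['tcp_rot'],o['time'])
d=snap('wrist','w5.png');s=snap('side','s5.png',(270,100,430,220),5)
for n,q in dict(h=(.056,-.055,.080),h2=(.063,-.055,.080),r=(.041,-.055,.098),r2=(.091,-.055,.09),).items():print(n,proj(d,tw(p,q)).round())
"
```

```text
[-1.12679074e+01  1.57644722e+01  1.04413747e+01  8.47613563e+01
 -4.23399189e-03 -1.62449224e+01] [ 0.62119953 -0.12378759  0.1228133 ] [ 1.79980439e+02 -8.22664610e-02 -1.75022968e+02] 8.4
h [318. 225.]
h2 [318. 234.]
r [318. 214.]
r2 [319. 276.]
```

View pics/w5.png

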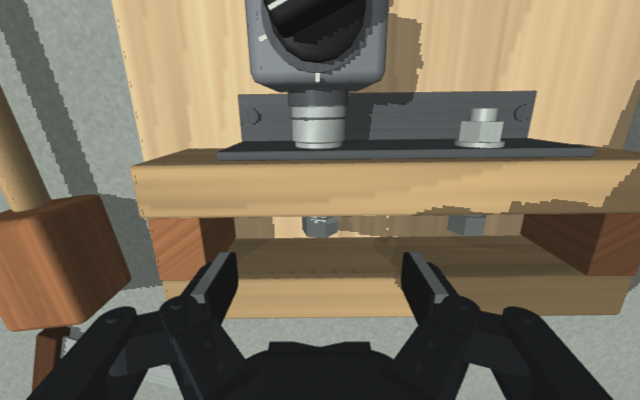

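View pics/s5.png

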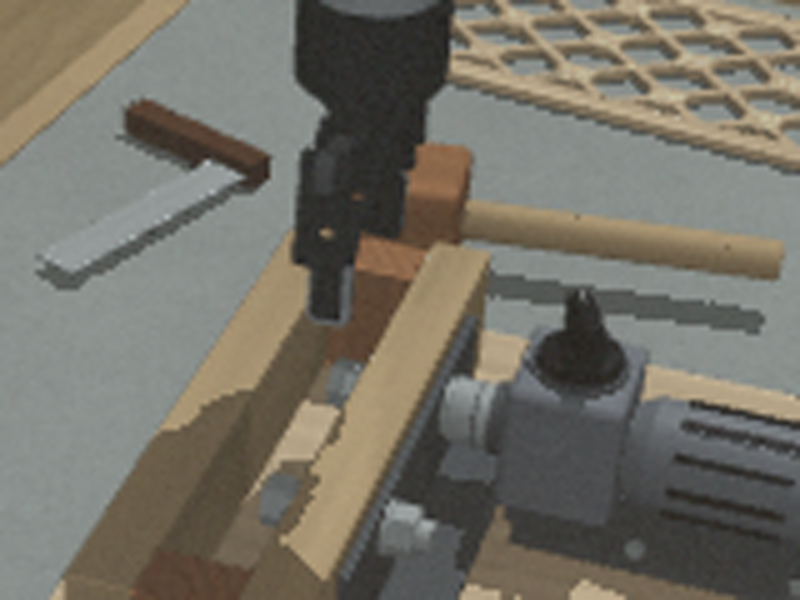

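apply_moves(
  targets=[0.05,0,-0.6,0,0,0,1,0.05,0,-1.2,0,0,0,1,0.05,0,-1.8,0,0,0,1,0.05,0,-2.4,0,0,0,1,0.05,0,-2.4,0,0,0,1],
)

```text
time: 9.0
ee_pos: [0.6228, -0.1236, 0.0504]
tcp_rot: [180.0, -0.1, -175.0]
wrist_force: [0.3, 0.8, -0.0]
opening: 0.0851
```

```bash
python3 -c "
from h import *
o=bot.get_obs();print(o['ee_pos'],o['wrist_force'],o['time'])
snap('wrist','w6.png')
"
```

```text
[ 0.62278292 -0.1236196   0.05039555] [ 0.27793615  0.79152767 -0.01009606] 9.0
```

View pics/w6.png

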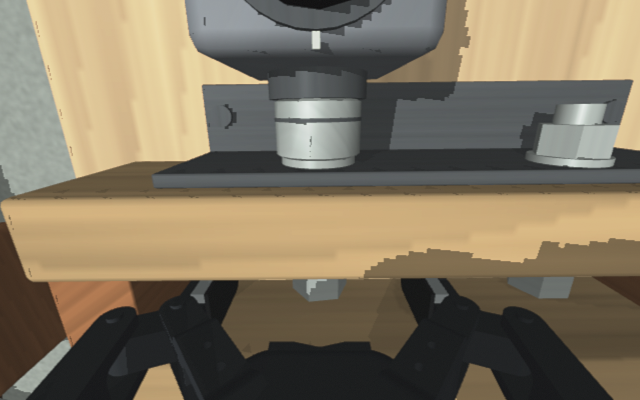

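The fingers straddle the driver's head at (318, 288), with no contact. I'll close them now.

apply_moves(
  targets=[0,0,0,0,0,0,0,0,0,0,0,0,0,0,0,0,0,0,0,0,0,0,0,0,0,0,0,0,0,0,0,0,0,0,0],
  newtons=90,
)

```text
time: 9.55
ee_pos: [0.6236, -0.1234, 0.0521]
tcp_rot: [180.0, 0.1, -175.0]
wrist_force: [-1.3, 1.9, 5.1]
opening: 0.0223
```

apply_moves(
  targets=[0,0,0,0,0,0,0,0,0,0,0,0,0,0,0,0,0,0,0,0,0,0,0,0,0,0,0,0,0,0,0,0,0,0,0],
)

```text
time: 10.05
ee_pos: [0.6236, -0.1234, 0.0521]
tcp_rot: [180.0, 0.1, -175.0]
wrist_force: [-1.9, 2.3, 5.6]
opening: 0.0225
```

```bash
python3 -c "
from h import *
o=bot.get_obs();print(o['ee_pos'],o['tcp_rot'],o['opening'],o['wrist_force'],o['torque'],o['time'])
snap('wrist','w7.png')
"
```

```text
[ 0.62363015 -0.1234313   0.05210254] [ 1.79984237e+02  5.77766021e-02 -1.74953851e+02] 0.022537819892234395 [-1.86098342  2.3221966   5.63079739] [ 0.53248764  0.23102061 -0.00974586] 10.05
```

View pics/w7.png

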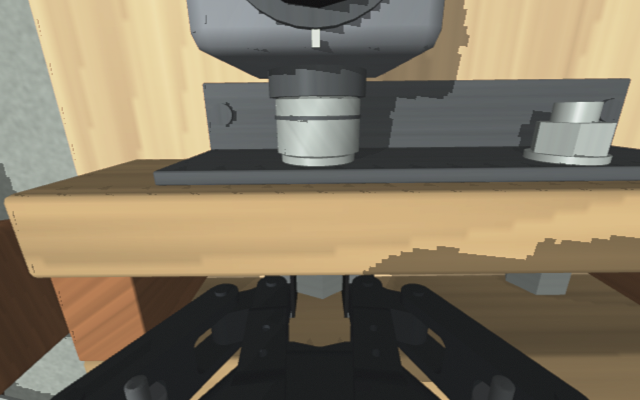

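apply_moves(
  targets=[0,0,0,0,0,0,0,0,0,0,0,0,0,0,0,0,0,0,0,0,0,0,0,0,0,0,0,0,0,0,0,0,0,0,0],
)

```text
time: 10.6
ee_pos: [0.6236, -0.1234, 0.0521]
tcp_rot: [180.0, 0.1, -175.0]
wrist_force: [-1.0, 2.7, 6.2]
opening: 0.0223
```

apply_moves(
  targets=[0,0,0,0,0,0,0,0,0,0,0,0,0,0,0,0,0,0,0,0,0,0,0,0,0,0,0,0,0,0,0,0,0,0,0],
)

```text
time: 11.1
ee_pos: [0.6236, -0.1235, 0.0521]
tcp_rot: [180.0, 0.1, -175.0]
wrist_force: [-0.9, 2.8, 5.9]
opening: 0.022
```

apply_moves(
  targets=[0,0,0,0,0,0,0,0,0,0,0,0,0,0,0,0,0,0,0,0,0,0,0,0,0,0,0,0,0,0,0,0,0,0,0],
)

```text
time: 11.6
ee_pos: [0.6236, -0.1234, 0.0521]
tcp_rot: [180.0, 0.1, -175.0]
wrist_force: [0.0, 2.1, 5.9]
opening: 0.0221
```

apply_moves(
  targets=[0,0,0,0,0,0,0,0,0,0,0,0,0,0,0,0,0,0,0,0,0,0,0,0,0,0,0,0,0,0,0,0,0,0,0],
)

```text
time: 12.1
ee_pos: [0.6236, -0.1234, 0.0521]
tcp_rot: [180.0, 0.1, -175.0]
wrist_force: [-1.9, 1.7, 5.0]
opening: 0.0218
```

```bash
python3 -c "
from h import *
o=bot.get_obs();print(o['opening'],o['wrist_force'],o['torque'],o['time'])
snap('wrist','w8.png',(180,0,460,300),2)
"
```

```text
0.021840242556955745 [-1.85838758  1.66196638  5.01509479] [ 0.54017512  0.24100155 -0.01686593] 12.1
```

View pics/w8.png

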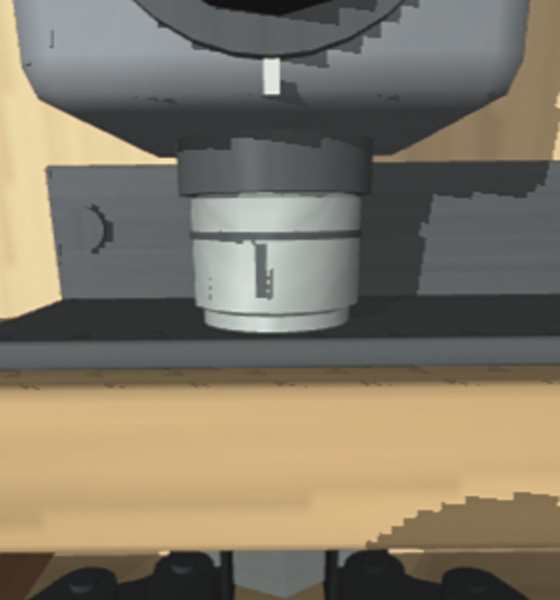

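apply_moves(
  targets=[0,0,0,0,0,0,0,0,0,0,0,0,0,0,0,0,0,0,0,0,0,0,0,0,0,0,0,0,0,0,0,0,0,0,0],
)

```text
time: 12.65
ee_pos: [0.6236, -0.1234, 0.0521]
tcp_rot: [180.0, 0.1, -175.0]
wrist_force: [-1.3, 2.5, 5.5]
opening: 0.0226
```

```bash
python3 -c "
from h import *
o=bot.get_obs();print(o['opening'],o['wrist_force'],o['torque'],o['time'])
snap('wrist','w9.png',(180,0,460,300),2)
"
```

```text
0.022646002950319256 [-1.33539795  2.52005238  5.53580453] [ 0.56202821  0.29644173 -0.01199545] 12.65
```

View pics/w9.png

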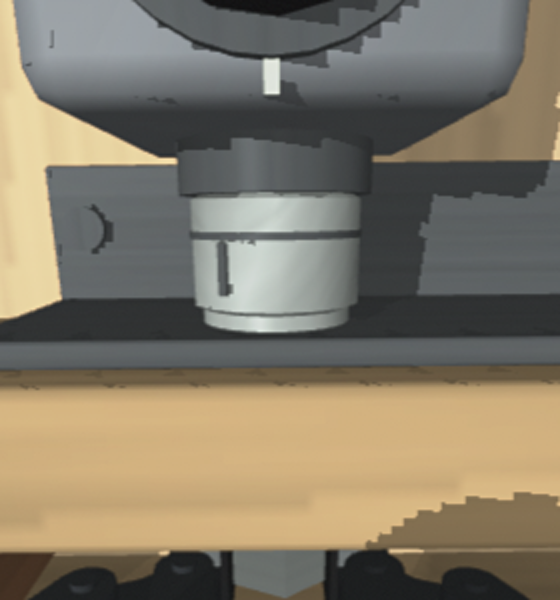

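apply_moves(
  targets=[0,0,0,0,0,0,0,0,0,0,0,0,0,0,0,0,0,0,0,0,0,0,0,0,0,0,0,0,0,0,0,0,0,0,0],
)

```text
time: 13.2
ee_pos: [0.6236, -0.1234, 0.0521]
tcp_rot: [180.0, 0.1, -175.0]
wrist_force: [-0.7, 1.7, 6.0]
opening: 0.0223
```

apply_moves(
  targets=[0,0,0,0,0,0,0,0,0,0,0,0,0,0,0,0,0,0,0,0,0,0,0,0,0,0,0,0,0,0,0,0,0,0,0],
)

```text
time: 13.7
ee_pos: [0.6236, -0.1234, 0.0521]
tcp_rot: [180.0, 0.1, -175.0]
wrist_force: [-1.1, 2.6, 5.3]
opening: 0.0222
```

apply_moves(
  targets=[0,0,0,0,0,0,0,0,0,0,0,0,0,0,0,0,0,0,0,0,0,0,0,0,0,0,0,0,0,0,0,0,0,0,0],
)

```text
time: 14.2
ee_pos: [0.6237, -0.1234, 0.0521]
tcp_rot: [180.0, 0.1, -175.0]
wrist_force: [-1.6, 3.2, 5.8]
opening: 0.022
```

apply_moves(
  targets=[0,0,0,0,0,0,0,0,0,0,0,0,0,0,0,0,0,0,0,0,0,0,0,0,0,0,0,0,0,0,0,0,0,0,0],
)

```text
time: 14.7
ee_pos: [0.6236, -0.1234, 0.0521]
tcp_rot: [180.0, 0.1, -175.0]
wrist_force: [-0.4, 2.3, 6.1]
opening: 0.0221
```

apply_moves(
  targets=[0,0,0,0,0,0,0,0,0,0,0,0,0,0,0,0,0,0,0,0,0,0,0,0,0,0,0,0,0,0,0,0,0,0,0],
)

```text
time: 15.2
ee_pos: [0.6236, -0.1234, 0.0521]
tcp_rot: [180.0, 0.1, -175.0]
wrist_force: [-1.1, 2.6, 5.8]
opening: 0.0222
```

apply_moves(
  targets=[0,0,0,0,0,0,0,0,0,0,0,0,0,0,0,0,0,0,0,0,0,0,0,0,0,0,0,0,0,0,0,0,0,0,0],
)

```text
time: 15.7
ee_pos: [0.6236, -0.1234, 0.0521]
tcp_rot: [180.0, 0.1, -175.0]
wrist_force: [-1.2, 2.1, 4.9]
opening: 0.0225
```

apply_moves(
  targets=[0,0,0,0,0,0,0,0,0,0,0,0,0,0,0,0,0,0,0,0,0,0,0,0,0,0,0,0,0,0,0,0,0,0,0],
)

```text
time: 16.2
ee_pos: [0.6236, -0.1234, 0.0521]
tcp_rot: [180.0, 0.1, -175.0]
wrist_force: [-1.4, 2.1, 6.2]
opening: 0.022
```

apply_moves(
  targets=[0,0,0,0,0,0,0,0,0,0,0,0,0,0,0,0,0,0,0,0,0,0,0,0,0,0,0,0,0,0,0,0,0,0,0],
)

```text
time: 16.7
ee_pos: [0.6236, -0.1234, 0.0521]
tcp_rot: [180.0, 0.1, -175.0]
wrist_force: [-1.8, 1.9, 6.0]
opening: 0.0221
```

apply_moves(
  targets=[0,0,0,0,0,0,0,0,0,0,0,0,0,0,0,0,0,0,0,0,0,0,0,0,0,0,0,0,0,0,0,0,0,0,0],
)

```text
time: 17.2
ee_pos: [0.6236, -0.1234, 0.0521]
tcp_rot: [180.0, 0.1, -175.0]
wrist_force: [-1.8, 2.5, 5.9]
opening: 0.0223
```

apply_moves(
  targets=[0,0,0,0,0,0,0,0,0,0,0,0,0,0,0,0,0,0,0,0,0,0,0,0,0,0,0,0,0,0,0,0,0,0,0],
)

```text
time: 17.7
ee_pos: [0.6236, -0.1234, 0.0521]
tcp_rot: [180.0, 0.1, -175.0]
wrist_force: [-1.6, 2.1, 6.3]
opening: 0.0219
```

```bash
python3 -c "
from h import *
o=bot.get_obs();print(o['opening'],o['wrist_force'],o['torque'],o['time'])
snap('wrist','w10.png',(180,0,460,300),2);snap('side','s10.png',(310,130,430,220),6)
"
```

```text
0.021868937213416737 [-1.63415004  2.08330336  6.3448761 ] [0.65183031 0.30164194 0.01443124] 17.7
```

apply_moves(
  targets=[0,0,0,0,0,0,0,0,0,0,0,0,0,0,0,0,0,0,0,0,0,0,0,0,0,0,0,0,0,0,0,0,0,0,0],
)

```text
time: 18.3
ee_pos: [0.6236, -0.1234, 0.0521]
tcp_rot: [180.0, 0.1, -175.0]
wrist_force: [-1.2, 2.0, 6.1]
opening: 0.0218
```

apply_moves(
  targets=[0,0,0,0,0,0,0,0,0,0,0,0,0,0,0,0,0,0,0,0,0,0,0,0,0,0,0,0,0,0,0,0,0,0,0],
)

```text
time: 18.8
ee_pos: [0.6236, -0.1234, 0.0521]
tcp_rot: [180.0, 0.1, -175.0]
wrist_force: [-1.5, 2.6, 5.5]
opening: 0.0224
```

```bash
python3 -c "
from h import *
o=bot.get_obs();print(o['opening'],o['wrist_force'],o['torque'],o['time'])
snap('wrist','w11.png',(180,0,460,300),2);snap('side','s11.png',(310,130,430,220),6)
a,b=cv2.imread('pics/w10.png'),cv2.imread('pics/w11.png');cv2.imwrite('pics/cmp.png',cv2.resize(np.hstack([a[200:340,150:400],b[200:340,150:400]]),None,fx=1.5,fy=1.5))
"
```

```text
0.022360969746901355 [-1.48257676  2.5560365   5.54458733] [ 0.66694454  0.23203559 -0.03078788] 18.8
```

View pics/cmp.png

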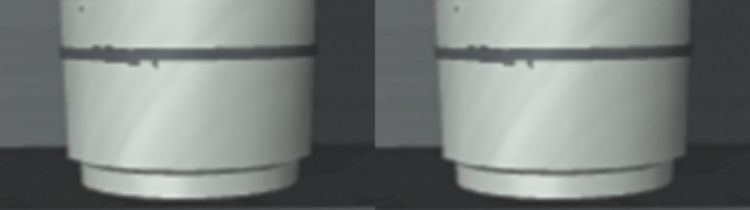

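View pics/s11.png

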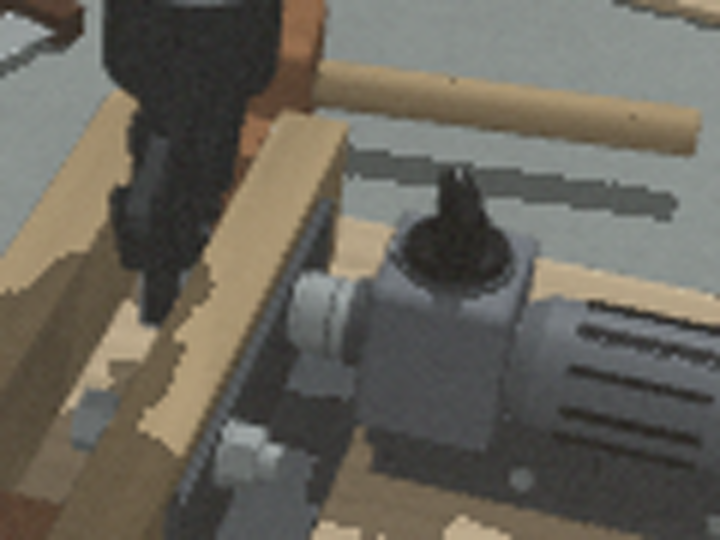

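apply_moves(
  targets=[0,0,0,0,0,0,0,0,0,0,0,0,0,0,0,0,0,0,0,0,0,0,0,0,0,0,0,0,0,0,0,0,0,0,0],
)

```text
time: 19.4
ee_pos: [0.6236, -0.1234, 0.0521]
tcp_rot: [180.0, 0.1, -175.0]
wrist_force: [-0.9, 3.0, 5.3]
opening: 0.0222
```

apply_moves(
  targets=[0,0,0,0,0,0,0,0,0,0,0,0,0,0,0,0,0,0,0,0,0,0,0,0,0,0,0,0,0,0,0,0,0,0,0],
)

```text
time: 19.9
ee_pos: [0.6236, -0.1234, 0.0521]
tcp_rot: [180.0, 0.1, -175.0]
wrist_force: [-1.1, 2.3, 6.1]
opening: 0.0224
```

apply_moves(
  targets=[0,0,0,0,0,0,0,0,0,0,0,0,0,0,0,0,0,0,0,0,0,0,0,0,0,0,0,0,0,0,0,0,0,0,0],
)

```text
time: 20.4
ee_pos: [0.6236, -0.1234, 0.0521]
tcp_rot: [180.0, 0.1, -175.0]
wrist_force: [-1.1, 2.6, 5.4]
opening: 0.0224
```

apply_moves(
  targets=[0,0,0,0,0,0,0,0,0,0,0,0,0,0,0,0,0,0,0,0,0,0,0,0,0,0,0,0,0,0,0,0,0,0,0],
)

```text
time: 20.9
ee_pos: [0.6236, -0.1234, 0.0521]
tcp_rot: [180.0, 0.1, -175.0]
wrist_force: [-0.8, 2.3, 5.2]
opening: 0.0221
```

apply_moves(
  targets=[0,0,0,0,0,0,0,0,0,0,0,0,0,0,0,0,0,0,0,0,0,0,0,0,0,0,0,0,0,0,0,0,0,0,0],
)

```text
time: 21.4
ee_pos: [0.6236, -0.1234, 0.0521]
tcp_rot: [180.0, 0.1, -175.0]
wrist_force: [-1.0, 1.8, 6.2]
opening: 0.022
```

```bash
python3 -c "
from h import *
o=bot.get_obs();print(o['opening'],o['torque'],o['time'])
snap('wrist','w12.png',(180,0,460,300),2)
I=[cv2.imread('pics/w%d.png'%i)[200:340,180:370].astype(int) for i in (8,9,10,11,12)]
for i in I: print([round(float(np.abs(i-j).mean()),2) for j in I])
"
```

```text
0.021988947032074515 [0.61335939 0.27134688 0.00326687] 21.4
[0.0, 7.42, 5.13, 5.13, 5.13]
[7.42, 0.0, 4.5, 4.5, 4.5]
[5.13, 4.5, 0.0, 0.39, 0.39]
[5.13, 4.5, 0.39, 0.0, 0.38]
[5.13, 4.5, 0.39, 0.38, 0.0]
```

```bash
python3 -c "
from h import *
print(bot.job_done())"
```

```text
the job is handed in; nothing more can be done
None
```

I turned the torque knob about 64° clockwise, past its click, to the high setting. I then gripped the driver's bolt head in the slot at 90 N and held it until the driver stalled. I handed the job in at 21.4 s, still holding the head.

**Turning:** After I gripped the head, two pictures 0.55 s apart showed the socket's mark moving by about 0.5 rad. That fits the speed expected with the bolt held.

**Stall:** Pictures at 17.7, 18.8 and 21.4 s showed the socket standing still. The wrist torque about the world x axis rose from about 0.55 to 0.65 N m. The head had been held about 8 s by 17.7 s, more than the roughly 6 s the nut needs. I had no direct reading of the nut's travel, so tightness is inferred from the stall.

**Grip and knob:** The fingers held steady at about 22 mm on the 24 mm flats. The bar grip reads about 1.4 mm low in the same way. In the last side picture, at 18.8 s, the knob was still turned to the high setting.

**Bystanders:** I did not measure the bottle, mallet or tin again at the end. The arm passed well above the mallet and away from the others, and wrist forces stayed under 16 N in every reading.

**Disagreement:** In one wrist picture the knob lay about 8 pixels (6 mm) from where my fit put it. The bolt head and rails agreed to within 2–3 pixels.

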